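Jack up the rolling mill for a foot change

TASK

I need to change the front rubber feet of the small rolling mill: stand the lever jack on the bench with its saddle centred under the drilled mark of the mill's round lift lug (not under one of the square bolt tabs). Then, with the fingers, pump the jack's handle fully down once as a test lift, let the handle come all the way up again so that the mill settles, and push it fully down a second time. Finish while still holding the handle down with the mill raised; do not touch the mill itself with the robot, and leave the other things on the bench where they are.

Things in the scene. Friction and masses are not known exactly. Their poses are not given: they have to be found in the camera images.
- jack_grip (a point): Centre of the loose lever jack's upright steel grip block, 60 mm above the jack's underside. The block is 32 mm long (jack x), 34 mm wide (jack y), its top 85 mm up: pinch it from above across its width. Axes are the jack's: z up, x level, from the pump handle towards the saddle. Jack: 0.9 kg.
- jack: The lever jack; origin on its underside below the grip block, axes as jack_grip. Dark base plate 250 x 60 x 10 mm, from 145 mm behind the origin to 105 mm ahead. The handle's pivot is 35 mm behind the origin and 60 mm up; the handle points backwards over the base. Handle and saddle are coupled.
- saddle_top (a point): Centre of the top face of the jack's round saddle (32 mm across), 75 mm ahead of the grip block along jack x. 40 mm above the jack's underside with the handle up; rises straight up 50 mm per rad of handle travel, 24 mm in all. The round housing below it is 40 mm across.
- handle_pad (a point): Centre of the top face of the black paddle (55 mm along the handle, 36 mm wide, 8 mm thick) on the pump handle's free end, 155 mm from its pivot. Handle up: 138 mm above the bench, 169 mm behind the grip block; fully down: 67 mm up, 190 mm behind. Push it down from above; it moves on an arc about the pivot.
- jack_handle (a joint): Pump handle angle in rad: 0 = up (slopes 0.48 rad above level), 0.48 = fully down (level), at a hard stop. A spring brings it back up when let go (about 2 to 4 N at the paddle; 10 to 18 N with the mill on the saddle).
- lift_mark (a point): The lift mark: centre of the underside of the mill's round-ended lug, below the drilled hole with a scribed ring on the lug's top. 48 mm above the bench at rest; lug 10 mm thick, 44 mm wide, its end 22 mm before the mark, the mill's edge 35 mm behind it. Axes: z up, x from the lug to the mill's hinged rear: run the jack in along this x, saddle foremost.
- mill_base (a joint): Tip of the mill about its rear hinge in rad: 0 = resting on its front feet, grows as the front is lifted; the lug rises 235 mm per rad. A full stroke of the jack gives about 0.068.
- mill_stand: Grey cast rolling mill (8 kg, 0.2 m wide, 0.23 m high, crank at one side) with rubber mat and rear hinge blocks, fixed to the bench. Origin: centre of the mat, 135 mm from the lift mark; x towards the hinge, z up. Two square slotted bolt tabs, 80 mm either side of the round lug, stand out 27 mm, underside 54 mm up. The mat ends 35 mm behind the mark.
- hammer: a silversmith's hammer lying on its side, bystander; origin at its underside
- anvil_disc: a round steel anvil disc 100 mm across, 30 mm high, bystander; origin at its underside
- bench_block: a flat steel bench block 60 x 60 x 18 mm, bystander; origin at its underside
- dapping_block: a brass dapping cube of 50 mm with round wells, bystander; origin at its underside
- bowl: a small white bowl 80 mm across, 35 mm high, bystander; origin at its underside
- jar: an amber glass jar 52 mm across, 75 mm high, bystander; origin at its underside
- bob_box: a small open wooden box 90 x 70 x 40 mm with polishing bobs, bystander; origin at its underside

How it is judged:
On the way, in this order (a step that is already met when the one before it is completed fails the run):
1. the jack stands on the bench with its saddle under the lift mark, handle up (horizontal distance between saddle_top and lift_mark below 0.012 m and angle between jack_grip's own z axis and vertical below 0.06 rad and height (world z) of jack_grip below 0.066 m and value of joint jack_handle below 0.08 rad and value of joint mill_base below 0.01 rad), for 0.3 s.
2. test lift: handle fully down, mill raised (horizontal distance between saddle_top and lift_mark below 0.014 m and value of joint jack_handle above 0.42 rad and value of joint mill_base above 0.045 rad), for 0.1 s.
3. handle all the way up again, mill back on its feet (value of joint jack_handle below 0.06 rad and value of joint mill_base below 0.006 rad), for 0.1 s.
At the end, for the whole second after the job is handed in: Handle held at 0.42 rad or more by the fingers (over 3 N), the mill tipped up at least 0.045 rad and still, carried by the jack alone (over 8 N on it, the robot not touching the mill), the jack flat on the bench with the saddle's centre within 14 mm of the lift mark, seen from above (all of step 2 and angle between jack_grip's own z axis and vertical below 0.06 rad and height (world z) of jack_grip below 0.066 m and velocity of joint mill_base below 0.05 rad/s and contact force between the fingers and jack above 3 N and contact force between jack and mill_stand above 8 N and contact force between each of the arm, the fingers and mill_stand below 0.5 N); the arm keeps its last pose, push and grip.
It fails at once if the robot pushes on the mill itself (contact force between any of the arm, the fingers and mill_stand above 3 N).
It fails at once if a bystander is moved more than 30 mm (distance of any of hammer, anvil_disc, bench_block, dapping_block, bowl, jar, bob_box from where it was at the start of the episode above 0.03 m).
It also fails if it takes over 61 s, if anything falls off the work surface, if the arm or the gripper's body presses on something with over 40 N, if the wrist force passes 120 N, or if a joint passes its speed limit or range.

ROBOT

A 6-joint arm with a two-finger parallel gripper is mounted at the origin on the work surface. World frame = base frame: x ahead of the robot, y to its left, z up, the work surface at z = 0. Lengths are in m, angles in rad, forces in N, time in s.
With the tool pointing down it reaches from about 0.3 to 0.775 m from the base axis. Payload 14.6 kg.
Tool frame: the origin (TCP) lies between the finger pads; the fingertips stand 22 mm ahead of it and the grasp point (between the pads) lies 3 mm ahead of it (ctrl.tip_reach is the distance from the TCP to the fingertips, in m); z points along the fingers, y is the direction in which the jaws open and shut (so a half turn about z gives the same grasp; the last joint's range is limited). The gripper opens to 94 mm and grips with 3 to 60 N. Pads are 16 mm wide; open, the fingers measure 119 mm over their backs; the gripper's body (75 mm by 177 mm) begins 78 mm behind the grasp point.
Start: joints at [-1.257, 0.3, 1.521, -0, 1.321, -0.067], TCP at [0.204, -0.511, 0.194] pointing down, gripper open.
Joint ranges: [-3.03, 3.03], [-0.79, 2.21], [0.23, 2.52], [-1.04, 4.18], [0, 3.07], [-2.55, 2.55]. Speed limits (rad/s): [2.22, 2.22, 2.57, 3.14, 3.14, 3.14].

INTERFACE

Orientations are given as [roll, pitch, yaw] about the fixed x, y, z axes, in that order (R = Rz(yaw) Ry(pitch) Rx(roll)).
In Python, from station import ctrl gives the robot as it stands. The module is installed in compiled form; this text tells all that it offers.
- The arm moves only by the shell command python3 -m creep 'ROWS' [OPENING] [FORCE]. ROWS is a JSON object of lists of equal length, an entry for each row: "xyz": the shift along the tool's x, y, z in mm, a list of three; "spin": the turn about the tool's z in rad. In form: {"xyz": [[tx, ty, tz], ...], "spin": [spin, ...]}. A call has 1 to 5 rows; each row shifts and turns the commanded pose from where the row before left it, along the tool's axes as they then stand; what a row does not reach is not made up. A row lasts 1/8 s, in which the tool goes at most 62.5 mm and 10.7 degrees, less where a joint would pass 70% of its speed; a pose out of reach is approached as far as the arm can. A call with a gripper value outside its range is refused whole. OPENING is the finger opening in mm, from 0 to 94, set as the call begins (- or left out, the last holds). The fingers move at their own pace and stop on an object; FORCE is the grip in N (left out, the last holds). Time passes only in rows, so rows that do not move let the fingers close. It gives the time, the measured TCP pose, the force and the opening at its end, in the units of the state.
- ctrl.get_obs(): the state, without advancing time (a new reading comes with each control period).
- ctrl.camera(name): name is "scene" or "top"; returns the picture (400x640x3 uint8, red, green, blue); there is no depth.
- ctrl.camera_model(name): a dict with "fx", "fy", "cx", "cy" (pixels), "R" (3x3) and "t" (3): a world point X has camera coordinates R X + t. Camera axes: x right, y down, z forward; pixel columns grow to the right and rows downward; lengths in m; the calibration is good to about 2 mm. A picture is of the moment at which its call begins. camera_model takes no time and is no camera call.
- ctrl.hand_in(): hands the job in, once; it reports no verdict.
The state is a dict: "time_s": time; "qpos": joint angles; "joint_vel": joint speeds; "tau": joint torques, N m; "ee_pos": TCP position; "eef_rot": TCP orientation; "force": force on the tool from outside, world axes, zero at the start; "moment": the same for the moment, N m; "grip_width": finger opening in m.
Only numpy, scipy, OpenCV 4.12 (cv2) and the standard library are available. Lean on these libraries where they do the work, as an engineer would, in place of code of your own. Each camera call takes 0.05 s, during which the arm holds its last target.

## Working session

There is one attempt and no reset: what is moved stays moved. The work goes in short steps, Python scripts to look and compute and a shell command to move; the robot and the scene stay as the last step left them, time stands still between calls to the robot, and variables do not carry over. Pictures are saved under pics/ and viewed, and the job is handed in when it is done.

```bash
mkdir -p pics
python3 - <<'E'
from station import ctrl
import cv2
o=ctrl.get_obs();print(o)
for n in("scene","top"):
    cv2.imwrite(f"pics/{n}0.png",ctrl.camera(n)[:,:,::-1]);print(n,ctrl.camera_model(n))
print(ctrl.tip_reach)
E
```

```text
{'time_s': 0.0, 'qpos': array([-1.25660740e+00,  3.00489803e-01,  1.52158907e+00,  2.18418554e-05,
        1.32070157e+00, -6.66034121e-02]), 'joint_vel': array([ 3.39778687e-04,  6.34091974e-04, -6.42042087e-04, -9.66157431e-05,
        6.85613754e-04, -4.52838548e-04]), 'tau': array([ 3.94189692e-04, -5.31797361e+01, -3.52737844e+01,  7.09336298e-02,
        2.42916495e-02, -1.27127155e-04]), 'ee_pos': array([ 0.20432503, -0.51033573,  0.1931727 ]), 'eef_rot': array([-3.14040890e+00, -1.00161571e-04,  3.80786859e-01]), 'force': array([ 0.36416044,  0.25894949, -0.21443139]), 'moment': array([0.02737675, 0.0111783 , 0.05174548]), 'grip_width': 0.09401247284553939}
scene {'fx': 381.69658288925444, 'fy': 381.69658288925444, 'cx': 326.15040362936327, 'cy': 199.7564835008153, 'R': array([[-0.48953735,  0.87197465,  0.00366055],
       [ 0.5677456 ,  0.32192001, -0.75764928],
       [-0.66182937, -0.36881936, -0.65265164]]), 't': array([ 0.27283789, -0.22165872,  1.52438383])}
top {'fx': 372.9132390045072, 'fy': 372.9132390045072, 'cx': 323.76955487172904, 'cy': 203.13675780364346, 'R': array([[-0.02666543, -0.99964357, -0.00129876],
       [-0.9936592 ,  0.02664771, -0.10923046],
       [ 0.10922614, -0.00162215, -0.9940156 ]]), 't': array([0.02851526, 0.55076247, 1.03950837])}
0.022
```

View pics/scene0.png

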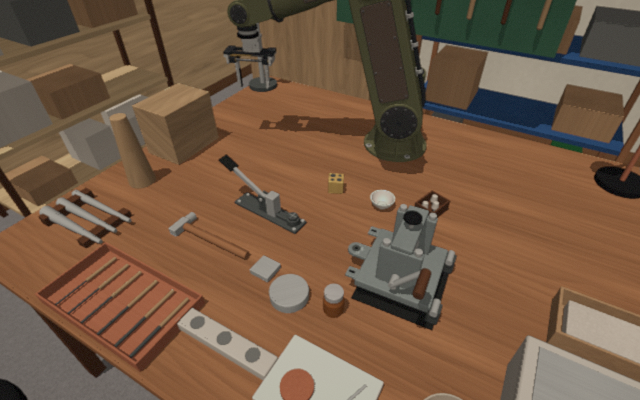

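View pics/top0.png

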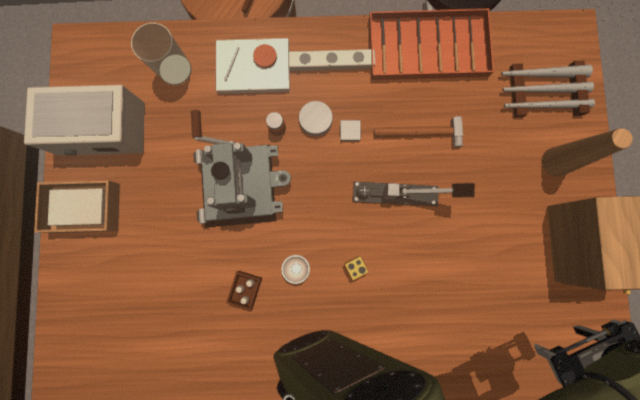

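The scene view shows the jack at about (270,208) and the mill at (405,265). In the top view the jack is at (395,192) with its saddle to the left, and the lug is at (284,178). I'll enlarge both areas.

Run:
```python
import cv2
a=cv2.imread("pics/top0.png");b=cv2.imread("pics/scene0.png")
cv2.imwrite("pics/c1.png",cv2.resize(a[160:225,340:490],None,fx=5,fy=5,interpolation=cv2.INTER_CUBIC))
cv2.imwrite("pics/c2.png",cv2.resize(a[130:230,190:310],None,fx=6,fy=6,interpolation=cv2.INTER_CUBIC))
cv2.imwrite("pics/c3.png",cv2.resize(b[145:240,210:320],None,fx=6,fy=6,interpolation=cv2.INTER_CUBIC))
cv2.imwrite("pics/c4.png",cv2.resize(b[200:325,330:460],None,fx=4.5,fy=4.5,interpolation=cv2.INTER_CUBIC))
```

```text
(no output)
```

View pics/c1.png

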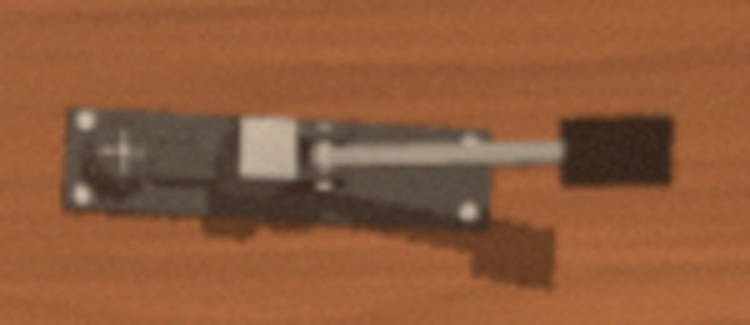

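View pics/c2.png

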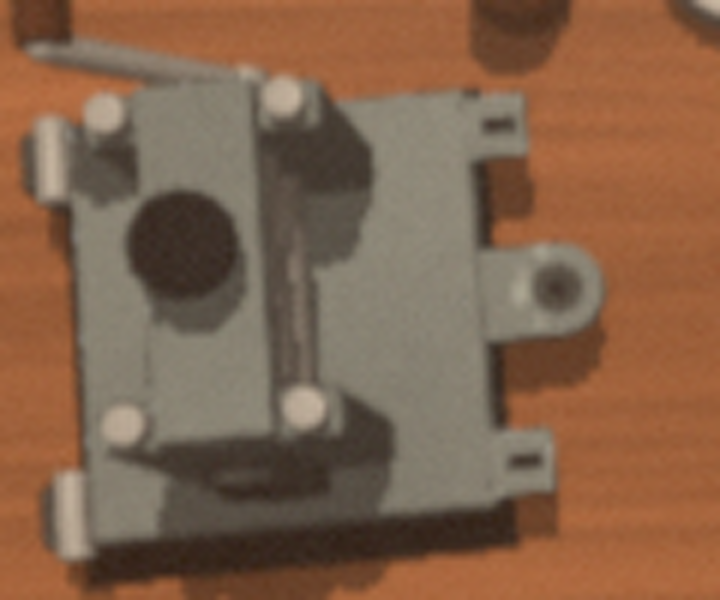

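View pics/c3.png

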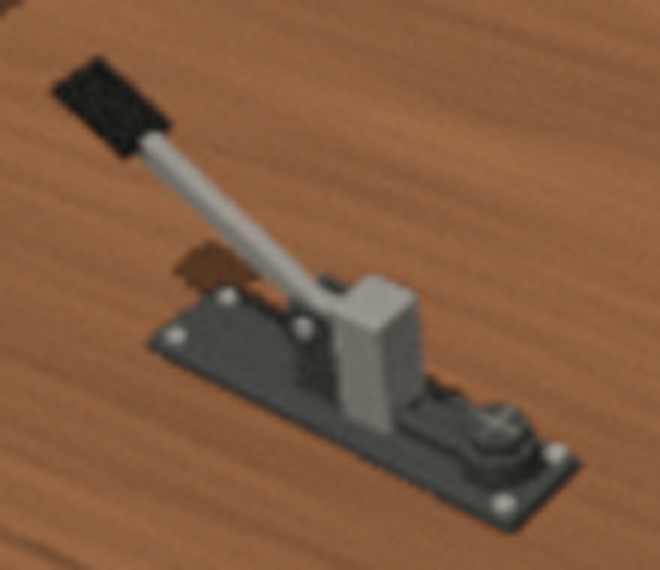

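View pics/c4.png

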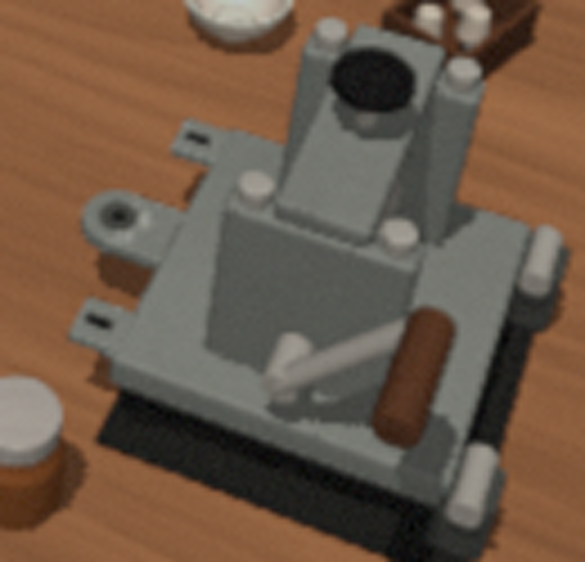

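```bash
cat > h.py <<'E'
import numpy as np
from station import ctrl
M={n:ctrl.camera_model(n) for n in("scene","top")}
def ray(n,u,v):
    m=M[n];R=m["R"];d=R.T@np.array([(u-m["cx"])/m["fx"],(v-m["cy"])/m["fy"],1]);return -R.T@m["t"],d/np.linalg.norm(d)
def plane(n,uv,z):
    c,d=ray(n,*uv);return c+d*(z-c[2])/d[2]
def tri(a,b):
    A=[];y=[]
    for n,uv in(("top",a),("scene",b)):
        c,d=ray(n,*uv);P=np.eye(3)-np.outer(d,d);A.append(P);y.append(P@c)
    return np.linalg.lstsq(np.vstack(A),np.hstack(y),rcond=None)[0]
def cr(x,y,s,ox,oy): return (x+.5)/s-.5+ox,(y+.5)/s-.5+oy
def proj(n,X):
    m=M[n];c=m["R"]@np.array(X)+m["t"];return m["fx"]*c[0]/c[2]+m["cx"],m["fy"]*c[1]/c[2]+m["cy"]
E
python3 - <<'E'
from h import *
np.set_printoptions(precision=4,suppress=True)
t=lambda x,y:cr(x,y,5,340,160); l=lambda x,y:cr(x,y,6,190,130); s=lambda x,y:cr(x,y,6,210,145); k=lambda x,y:cr(x,y,4.5,330,200)
for nm,a,b,z in[("grip",t(270,148),s(374,303),.085),("saddle",t(121,153),s(497,424),.04),("pad",t(616,150),s(110,107),.138),
 ("hole",l(557,287),k(119,215),.058),("slotA",l(498,124),k(98,320),.064),("slotB",l(526,460),k(197,139),.064)]:
    print(nm,plane("top",a,z),plane("scene",b,z),tri(a,b))
for c in[(66,107),(491,132),(490,230),(63,210)]: print(plane("top",t(*c),.01))
for n in["jar",]:pass
for nm,uv,z in[("jar",(275,120),.075),("disc",(316,118),.03),("block",(350,130),.018),("hamhandle",(375,132),.02),("bowl",(295,269),.035),("dap",(357,268),.05)]:print(nm,plane("top",uv,z))
E
```

```text
grip [ 0.5785 -0.1778  0.085 ] [ 0.5787 -0.1758  0.085 ] [ 0.5782 -0.1773  0.0842]
saddle [ 0.5843 -0.1013  0.04  ] [ 0.5837 -0.1019  0.04  ] [ 0.5843 -0.1014  0.0406]
pad [ 0.5651 -0.3465  0.138 ] [ 0.5662 -0.346   0.138 ] [ 0.5652 -0.3469  0.1371]
hole [0.6242 0.1283 0.058 ] [0.6212 0.128  0.058 ] [0.6236 0.1284 0.0605]
slotA [0.7016 0.1542 0.064 ] [0.7029 0.1543 0.064 ] [0.702  0.1541 0.0629]
slotB [0.5424 0.1431 0.064 ] [0.5454 0.1446 0.064 ] [0.5426 0.1436 0.0611]
[ 0.6167 -0.0734  0.01  ]
[ 0.5952 -0.3223  0.01  ]
[ 0.5374 -0.3183  0.01  ]
[ 0.5558 -0.0695  0.01  ]
jar [0.7856 0.1449 0.075 ]
disc [0.8039 0.0299 0.03  ]
block [ 0.7687 -0.0698  0.018 ]
hamhandle [ 0.76   -0.1433  0.02  ]
bowl [0.3674 0.0993 0.035 ]
dap [ 0.3665 -0.0731  0.05  ]
```

```bash
python3 -m creep '{"xyz":[[0,0,0],[0,0,0],[0,0,0],[0,0,0],[0,0,0]],"spin":[-0.18,-0.18,-0.18,-0.18,-0.18]}' 94 40; python3 -m creep '{"xyz":[[0,0,0],[40,40,0],[40,40,0],[40,40,0],[40,40,0]],"spin":[-0.18,-0.03,0,0,0]}'; python3 -m creep '{"xyz":[[40,40,0],[40,40,0],[40,40,0],[40,30,0],[20,20,0]],"spin":[0,0,0,0,0]}'
```

```text
time_s: 0.72
ee_pos: [0.2044, -0.5104, 0.1934]
eef_rot: [-3.141, -0.001, 1.287]
force: [0.2, 0.4, 1.1]
grip_width: 0.094
time_s: 1.35
ee_pos: [0.3788, -0.3638, 0.1936]
eef_rot: [-3.141, -0.0, 1.491]
force: [1.1, -1.6, 0.0]
grip_width: 0.0936
time_s: 1.98
ee_pos: [0.5627, -0.1972, 0.1933]
eef_rot: [-3.141, -0.0, 1.493]
force: [0.4, 0.1, -0.3]
grip_width: 0.0939
```

```bash
cat > rem.py <<'E'
import sys;from h import *
from scipy.spatial.transform import Rotation as Ro
def rem(x,y,z,yaw):
    o=ctrl.get_obs();R=Ro.from_euler("xyz",o["eef_rot"]).as_matrix()
    print("t",o["time_s"],"pos",o["ee_pos"].round(4),"rot",o["eef_rot"].round(4),"F",o["force"].round(1),"w",o["grip_width"])
    print("tool mm",(R.T@(np.array([x,y,z])-o["ee_pos"])*1000).round(1),"spin",round(-(yaw-o["eef_rot"][2]),4))
rem(*map(float,sys.argv[1:5]))
E
python3 rem.py .5783 -.1768 .063 1.493
```

```text
t 1.975 pos [ 0.5627 -0.1972  0.1933] rot [-3.1408e+00 -4.0000e-04  1.4927e+00] F [ 0.4  0.1 -0.3] w 0.09394647243871913
tool mm [ 21.5  14.  130.3] spin -0.0003
```

```bash
python3 -m creep '{"xyz":[[21.5,14,0],[0,0,40],[0,0,40],[0,0,30],[0,0,20]],"spin":[0,0,0,0,0]}'; python3 -m creep '{"xyz":[[0,0,0]],"spin":[0]}';python3 rem.py .5783 -.1768 .063 1.493
python3 - <<'E'
from station import ctrl
import cv2
b=ctrl.camera("scene")[:,:,::-1];cv2.imwrite("pics/s1.png",cv2.resize(b[120:260,190:340],None,fx=5,fy=4,interpolation=cv2.INTER_CUBIC))
E
```

```text
time_s: 2.6
ee_pos: [0.5766, -0.1788, 0.0618]
eef_rot: [-3.139, -0.001, 1.491]
force: [0.0, -0.1, 1.2]
grip_width: 0.0939
time_s: 2.72
ee_pos: [0.5764, -0.1787, 0.0622]
eef_rot: [-3.138, -0.001, 1.491]
force: [-0.4, 0.6, 0.8]
grip_width: 0.0942
t 2.725 pos [ 0.5764 -0.1787  0.0622] rot [-3.1384e+00 -9.0000e-04  1.4908e+00] F [-0.4  0.6  0.8] w 0.09415612905133958
tool mm [ 2.1  1.7 -0.8] spin -0.0022
```

View pics/s1.png

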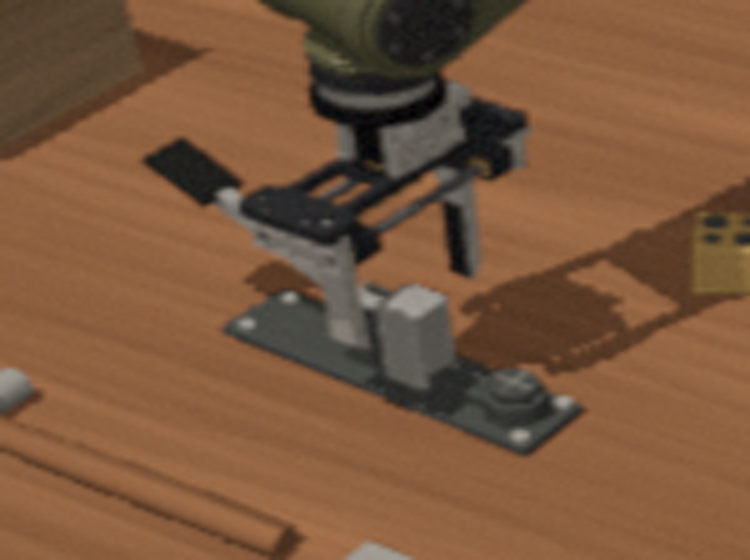

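```bash
python3 - <<'E'
from h import *
for X in[(.5783+.05,-.177,.041),(.5783-.05,-.177,.041),(.5783,-.177,.085)]:
    u,v=proj("scene",X);print((u-190)*5,(v-120)*4)
E
python3 -m creep '{"xyz":[[2,2,-1],[0,0,0],[0,0,0],[0,0,0],[0,0,0]],"spin":[0,0,0,0,0]}' 25 40;python3 -m creep '{"xyz":[[0,0,0],[0,0,0],[0,0,0],[0,0,0]],"spin":[0,0,0,0]}'
```

```text
366.4182521280395 381.600422447892
460.570157172003 306.74106814916263
408.44879509376227 299.5190570105261
time_s: 3.4
ee_pos: [0.5794, -0.1772, 0.0648]
eef_rot: [-3.142, -0.0, 1.491]
force: [-1.3, 0.1, 0.2]
grip_width: 0.0472
time_s: 3.9
ee_pos: [0.5792, -0.1772, 0.0648]
eef_rot: [-3.141, -0.0, 1.491]
force: [-3.8, -0.4, 2.5]
grip_width: 0.0335
```

Run:
```python
from station import ctrl
from h import proj
import cv2
b=ctrl.camera("scene")[:,:,::-1];cv2.imwrite("pics/s2.png",cv2.resize(b[140:240,200:320],None,fx=6,fy=6,interpolation=cv2.INTER_CUBIC))
o=ctrl.get_obs();print(o['ee_pos'],o['grip_width'],o['force'])
for s in(-.0255,.0255):
  for z in(.041,.08):
    u,v=proj("scene",(.5792+s,-.177,z));print((u-200)*6,(v-140)*6)
```

```text
[ 0.57919703 -0.17722304  0.06473325] 0.03337902543386316 [-5.21126269  1.17496085  2.70838328]
465.1709121717706 367.4560583393338
459.1088906235851 309.86074181432656
407.5252864208967 424.74797292993077
399.9931402074917 366.72552130728945
```

View pics/s2.png

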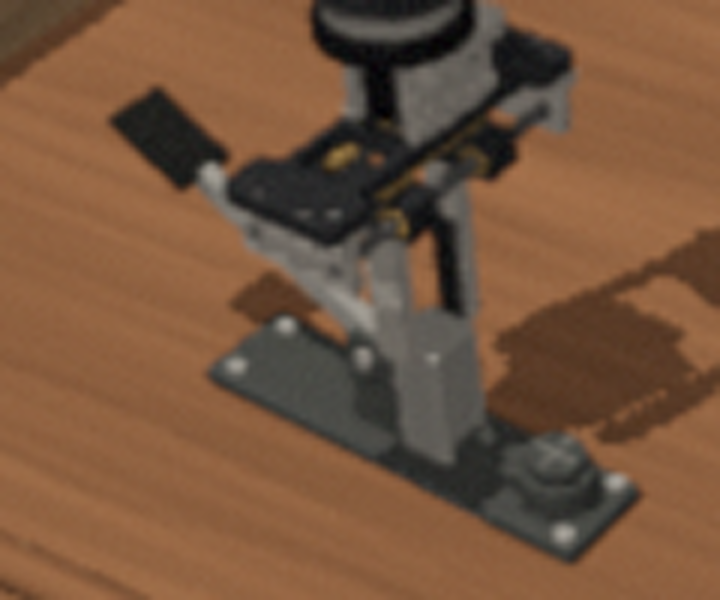

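```bash
python3 -m creep '{"xyz":[[0,0,-5],[0,0,0],[0,0,0]],"spin":[0,-0.07,-0.072]}'; python3 rem.py .629 .053 .069 1.633
python3 - <<'E'
from station import ctrl
import cv2
b=ctrl.camera("scene")[:,:,::-1];cv2.imwrite("pics/s3.png",cv2.resize(b[140:240,200:320],None,fx=6,fy=6,interpolation=cv2.INTER_CUBIC))
E
```

```text
time_s: 4.32
ee_pos: [0.5792, -0.177, 0.069]
eef_rot: [-3.141, -0.001, 1.635]
force: [0.1, -0.1, -9.4]
grip_width: 0.0336
t 4.325 pos [ 0.5792 -0.177   0.069 ] rot [-3.1407e+00 -7.0000e-04  1.6351e+00] F [ 0.1 -0.1 -9.4] w 0.03364184721716595
tool mm [2.263e+02 6.450e+01 1.000e-01] spin 0.0021
```

View pics/s3.png

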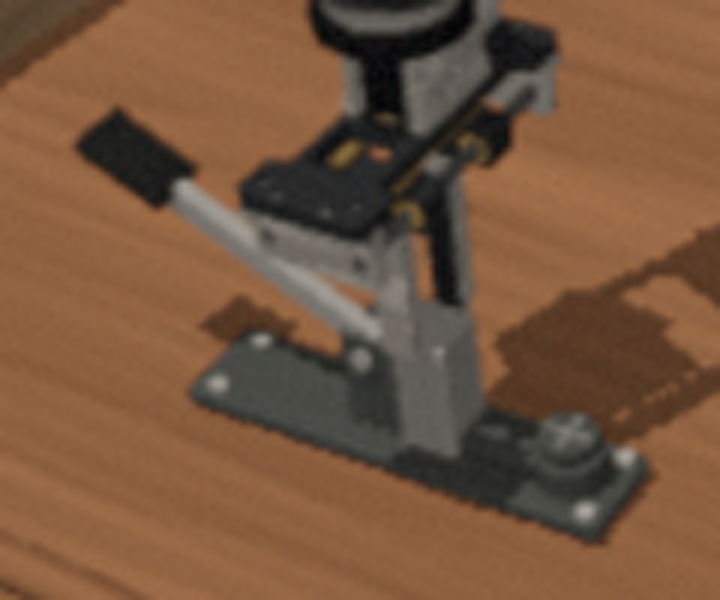

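The jack is lifted (9.4 N) and turned; its saddle shows at (570,430) in this crop. Next I'll move sideways and approach.

```bash
python3 -m creep '{"xyz":[[15,15,0],[30,20,0],[30,20,0],[30,9.5,0],[15,0,0]],"spin":[0,0,0,0,0.002]}'; python3 -m creep '{"xyz":[[0,0,0],[0,0,0]],"spin":[0,0]}'; python3 rem.py .629 .053 .069 1.633
python3 - <<'E'
from station import ctrl
import cv2
b=ctrl.camera("scene")[:,:,::-1];cv2.imwrite("pics/s4.png",b)
b=ctrl.camera("top")[:,:,::-1];cv2.imwrite("pics/t4.png",cv2.resize(b[130:230,190:490],None,fx=2.6,fy=2.6,interpolation=cv2.INTER_CUBIC))
b=cv2.imread("pics/s4.png");cv2.imwrite("pics/s4c.png",cv2.resize(b[170:300,270:450],None,fx=4,fy=4,interpolation=cv2.INTER_CUBIC))
E
```

```text
time_s: 5.0
ee_pos: [0.6367, -0.051, 0.0691]
eef_rot: [-3.141, -0.001, 1.631]
force: [0.0, -0.2, -8.7]
grip_width: 0.0337
time_s: 5.25
ee_pos: [0.6363, -0.0542, 0.0697]
eef_rot: [-3.141, 0.0, 1.63]
force: [-0.3, 0.0, -8.5]
grip_width: 0.0339
t 5.25 pos [ 0.6363 -0.0542  0.0697] rot [-3.1415e+00  2.0000e-04  1.6299e+00] F [-0.3  0.  -8.5] w 0.033853288124129244
tool mm [107.4  -0.9   0.7] spin -0.0031
```

View pics/s4c.png

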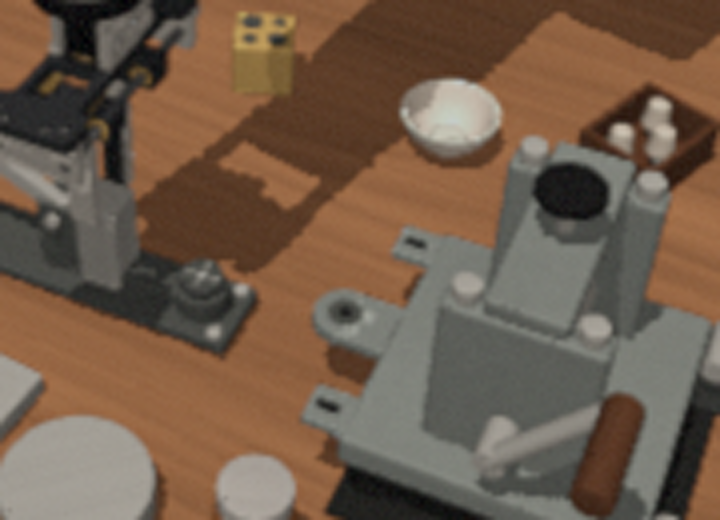

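View pics/t4.png

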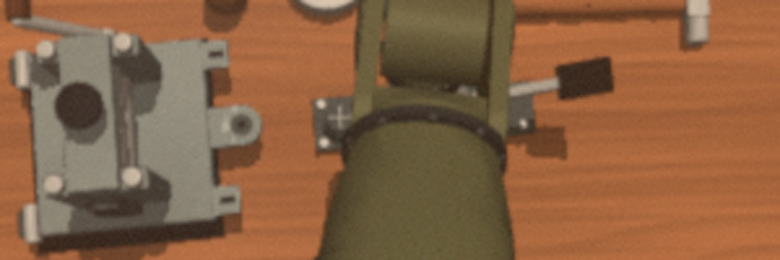

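Run:
```python
from h import *
a=np.array([np.cos(1.633),np.sin(1.633)]);b=np.array([-a[1],a[0]])
for n,s,k in(("scene",cr(205,275,4,270,170),cr(347,313,4,270,170)),("top",cr(340,117,2.6,190,130),cr(240,125,2.6,190,130))):
    S=plane(n,s,.045);K=plane(n,k,.058);d=(K-S)[:2];print(n,S,K,"jack x",d@a,"jack y",d@b)
```

```text
scene [0.62839474 0.02273167 0.045     ] [0.62238387 0.12952296 0.058     ] jack x 0.10695840990765945 jack y -0.0006392831139581953
top [0.63154988 0.02105981 0.045     ] [0.62323577 0.12944498 0.058     ] jack x 0.10869238417446984 jack y 0.0015604229252450372
```

```bash
python3 -m creep '{"xyz":[[20,0,2],[20,0,0],[20,0,0],[15,0,0],[10,0,0]],"spin":[-0.003,0,0,0,0]}'; python3 -m creep '{"xyz":[[10,0,0],[7,0,0],[5.5,0,0],[0,0,0]],"spin":[0,0,0,0]}'; python3 rem.py .629 .053 .065 1.633
python3 - <<'E'
from station import ctrl
import cv2
b=ctrl.camera("scene")[:,:,::-1]
cv2.imwrite("pics/s5c.png",cv2.resize(b[170:300,270:450],None,fx=4,fy=4,interpolation=cv2.INTER_CUBIC))
b=ctrl.camera("top")[:,:,::-1];cv2.imwrite("pics/t5.png",cv2.resize(b[130:230,190:450],None,fx=3,fy=3,interpolation=cv2.INTER_CUBIC))
E
```

```text
time_s: 5.98
ee_pos: [0.631, 0.0326, 0.0678]
eef_rot: [3.141, -0.0, 1.635]
force: [0.1, 0.3, -8.9]
grip_width: 0.0335
time_s: 6.48
ee_pos: [0.6297, 0.054, 0.0677]
eef_rot: [-3.142, 0.0, 1.634]
force: [0.4, -0.4, -8.3]
grip_width: 0.0335
t 6.475 pos [0.6297 0.054  0.0677] rot [-3.1415  0.      1.634 ] F [ 0.4 -0.4 -8.3] w 0.033452259592481486
tool mm [-1.  -0.7  2.7] spin 0.001
```

View pics/s5c.png

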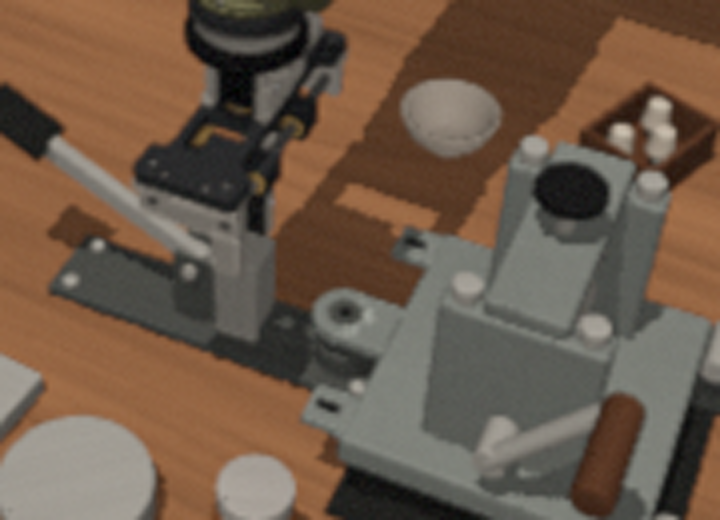

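View pics/t5.png

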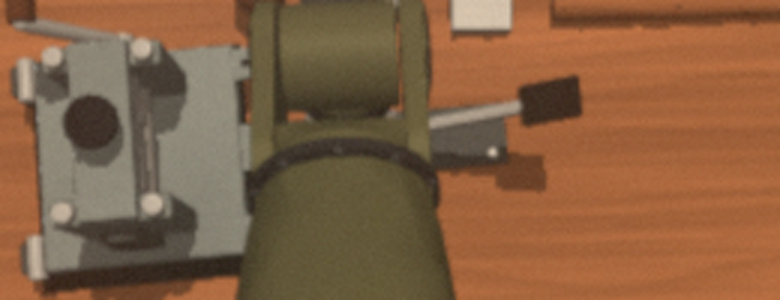

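```bash
python3 -m creep '{"xyz":[[0,0,1.5],[0,0,1.5],[0,0,0]],"spin":[0,0,0]}'; python3 -m creep '{"xyz":[[0,0,0],[0,0,0],[0,0,0]],"spin":[0,0,0]}' 55;  python3 rem.py .629 .053 .065 1.633
```

```text
time_s: 6.95
ee_pos: [0.6297, 0.0537, 0.0648]
eef_rot: [3.141, 0.0, 1.634]
force: [-0.1, -0.6, -8.9]
grip_width: 0.0335
time_s: 7.32
ee_pos: [0.63, 0.0538, 0.0653]
eef_rot: [3.14, 0.0, 1.634]
force: [0.0, 1.0, 0.7]
grip_width: 0.0548
t 7.325 pos [0.63   0.0538 0.0653] rot [3.1404e+00 1.0000e-04 1.6338e+00] F [0.  1.  0.7] w 0.05477186459740872
tool mm [-0.8 -1.1  0.3] spin 0.0008
```

```bash
python3 -m creep '{"xyz":[[0,0,-20],[0,0,-40],[0,0,-40],[0,0,-35],[-20,0,0]],"spin":[0,0,0,0,0]}'; python3 -m creep '{"xyz":[[-40,0,0],[-40,0,0],[-40,0,0],[-29,0,0],[0,0,0]],"spin":[0,0,0,0,0]}' 0 30; python3 rem.py .638 -.115 .165 1.633
python3 - <<'E'
from station import ctrl
import cv2
b=ctrl.camera("scene")[:,:,::-1];cv2.imwrite("pics/s6.png",b)
cv2.imwrite("pics/s6c.png",cv2.resize(b[130:310,230:450],None,fx=3.3,fy=3.3,interpolation=cv2.INTER_CUBIC))
b=ctrl.camera("top")[:,:,::-1];cv2.imwrite("pics/t6.png",cv2.resize(b[130:230,190:450],None,fx=3,fy=3,interpolation=cv2.INTER_CUBIC))
E
```

```text
time_s: 7.95
ee_pos: [0.632, 0.0344, 0.2044]
eef_rot: [3.135, 0.0, 1.635]
force: [-0.4, 0.4, -0.5]
grip_width: 0.055
time_s: 8.57
ee_pos: [0.6398, -0.1171, 0.1994]
eef_rot: [-3.141, -0.0, 1.631]
force: [-0.2, 0.6, -0.0]
grip_width: 0.0084
t 8.575 pos [ 0.6398 -0.1171  0.1994] rot [-3.1409 -0.      1.631 ] F [-0.2  0.6 -0. ] w 0.008443618218117609
tool mm [ 2.2 -1.7 34.4] spin -0.002
```

View pics/s6c.png

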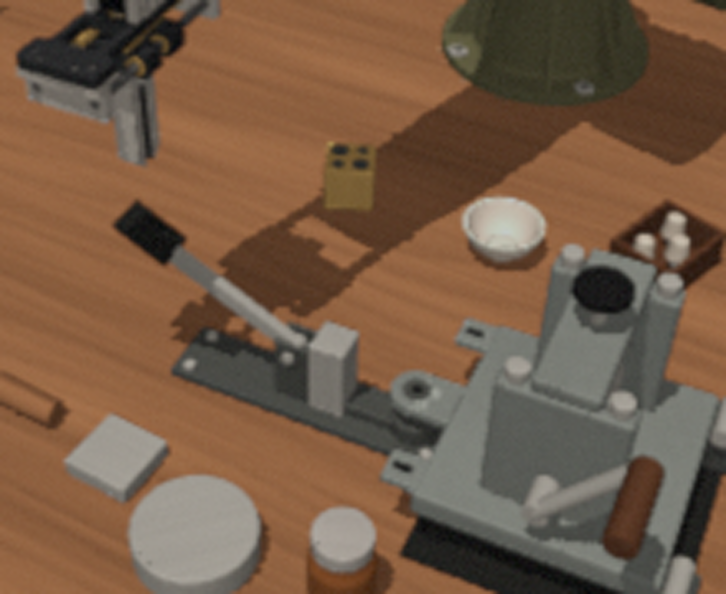

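View pics/t6.png

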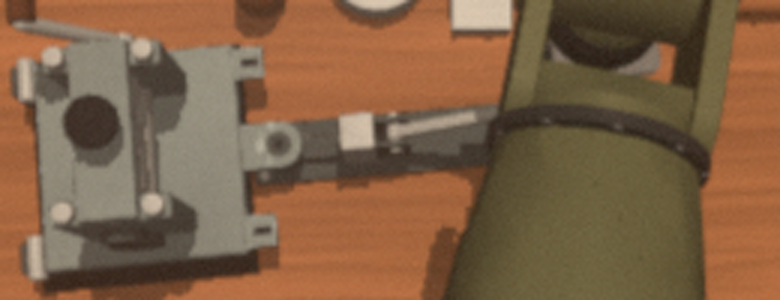

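Run:
```python
from h import *
a=np.array([np.cos(1.633),np.sin(1.633)]);b=np.array([-a[1],a[0]])
for n,s,k in(("scene",cr(335,338,3.3,230,130),cr(415,388,3.3,230,130)),("top",cr(357,132,3,190,130),cr(278,145,3,190,130))):
    S=plane(n,s,.085);K=plane(n,k,.058);d=(K-S)[:2];print(n,S,K,"jack x",d@a-.075,"jack y",d@b)
print("pad",plane("scene",cr(150,232,3.3,230,130),.138))
u,v=proj("scene",(.6398,-.1171,.1774));print((u-230)*3.3,(v-130)*3.3)
```

```text
scene [0.62716422 0.0544247  0.085     ] [0.62156281 0.12623631 0.058     ] jack x -0.0029790680680019527 jack y 0.0011265077195561598
top [0.62775799 0.05313579 0.085     ] [0.62255216 0.12851644 0.058     ] jack x 0.000558475149685711 jack y 0.0005098296560371173
pad [ 0.6408307  -0.11514746  0.138     ]
143.57687849375333 192.8147447189767
```

```bash
python3 -m creep '{"xyz":[[2,-1,10],[0,0,15],[0,0,5],[0,0,0]],"spin":[-0.002,0,0,0]}'; python3 -m creep '{"xyz":[[0,0,4],[0,0,4],[0,0,0]],"spin":[0,0,0]}';python3 - <<'E'
from station import ctrl
import cv2
b=ctrl.camera("scene")[:,:,::-1];cv2.imwrite("pics/s7.png",b)
cv2.imwrite("pics/s7c.png",cv2.resize(b[130:250,230:360],None,fx=4.8,fy=4.8,interpolation=cv2.INTER_CUBIC))
E
```

```text
time_s: 9.18
ee_pos: [0.639, -0.1126, 0.1691]
eef_rot: [-3.141, -0.0, 1.636]
force: [-0.2, 0.2, -0.1]
grip_width: 0.0005
time_s: 9.55
ee_pos: [0.6391, -0.1129, 0.1614]
eef_rot: [-3.141, -0.0, 1.636]
force: [-0.2, -0.3, -0.2]
grip_width: 0.0005
```

View pics/s7c.png

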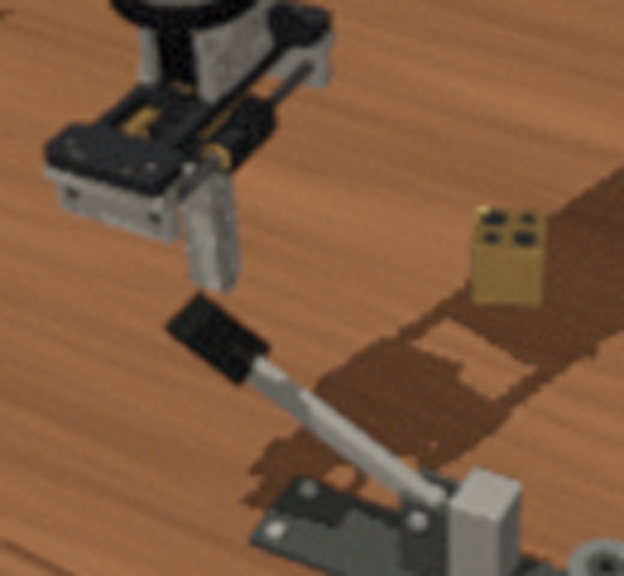

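```bash
python3 -m creep '{"xyz":[[0,0,3],[0,0,3],[0,0,0]],"spin":[0,0,0]}'; python3 -m creep '{"xyz":[[-1,0,4],[-1,0,4],[0,0,0]],"spin":[0,0,0]}'
```

```text
time_s: 9.98
ee_pos: [0.639, -0.1129, 0.1554]
eef_rot: [-3.141, -0.0, 1.636]
force: [-0.5, -0.6, 1.5]
grip_width: 0.0007
time_s: 10.35
ee_pos: [0.6391, -0.1149, 0.1473]
eef_rot: [-3.141, -0.0, 1.636]
force: [0.3, -0.8, 0.3]
grip_width: 0.0004
```

Run:
```python
from station import ctrl
import cv2
b=ctrl.camera("scene")[:,:,::-1];cv2.imwrite("pics/s8.png",b)
cv2.imwrite("pics/s8c.png",cv2.resize(b[130:250,230:360],None,fx=4.8,fy=4.8,interpolation=cv2.INTER_CUBIC))
for i in range(3):print(ctrl.get_obs()["force"])
```

```text
[ 0.94248394 -0.49856743 -0.87578146]
[ 0.94248394 -0.49856743 -0.87578146]
[ 0.94248394 -0.49856743 -0.87578146]
```

View pics/s8c.png

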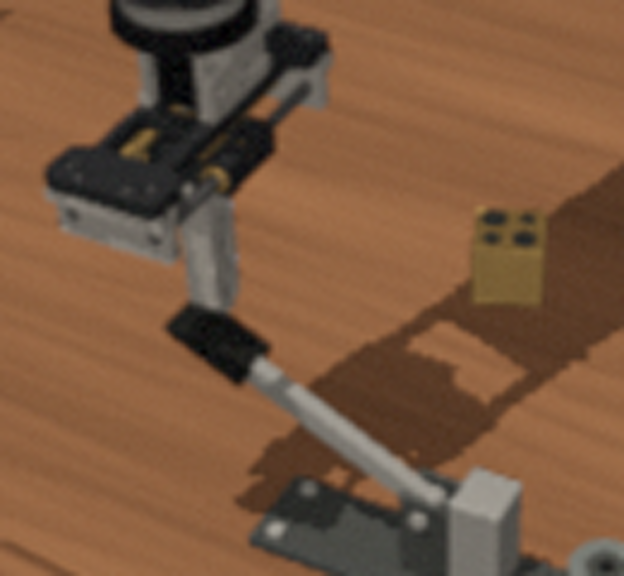

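```bash
python3 -m creep '{"xyz":[[0,0,3],[0,0,3],[0,0,0]],"spin":[0,0,0]}'; python3 -m creep '{"xyz":[[0,0,3],[0,0,3],[0,0,0]],"spin":[0,0,0]}'
```

```text
time_s: 10.78
ee_pos: [0.6392, -0.1148, 0.1414]
eef_rot: [-3.141, -0.0, 1.636]
force: [0.0, 0.1, -0.2]
grip_width: 0.0006
time_s: 11.15
ee_pos: [0.6392, -0.1149, 0.1354]
eef_rot: [-3.141, -0.0, 1.636]
force: [-0.8, -0.5, 0.8]
grip_width: 0.0004
```

Run:
```python
from station import ctrl
import cv2
b=ctrl.camera("scene")[:,:,::-1];cv2.imwrite("pics/s9.png",b)
cv2.imwrite("pics/s9c.png",cv2.resize(b[130:250,230:360],None,fx=4.8,fy=4.8,interpolation=cv2.INTER_CUBIC))
print(ctrl.get_obs()["force"])
```

```text
[-0.63626709  0.34938353 -0.00367426]
```

View pics/s9c.png

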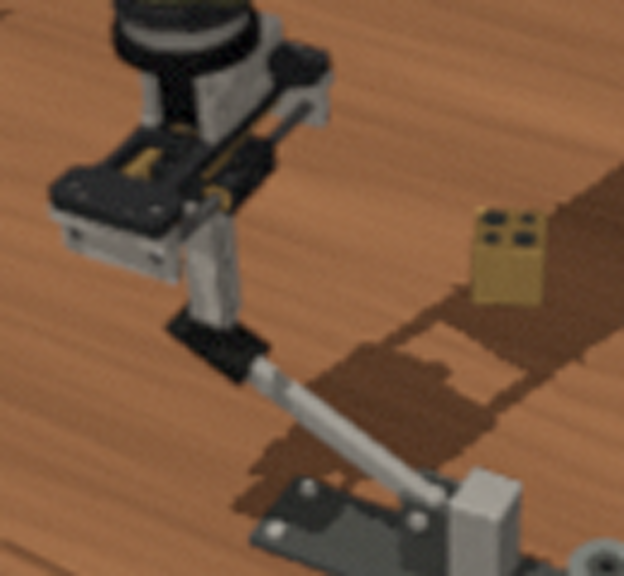

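```bash
python3 -m creep '{"xyz":[[0,0,3],[0,0,2],[0,0,0]],"spin":[0,0,0]}'; python3 -m creep '{"xyz":[[0,0,3],[0,0,2],[0,0,0]],"spin":[0,0,0]}'; python3 -m creep '{"xyz":[[0,0,3],[0,0,0]],"spin":[0,0]}'
```

```text
time_s: 11.58
ee_pos: [0.6394, -0.1149, 0.1309]
eef_rot: [3.141, 0.0, 1.636]
force: [-0.6, -0.1, 2.1]
grip_width: 0.0004
time_s: 11.95
ee_pos: [0.6393, -0.1149, 0.1256]
eef_rot: [-3.142, -0.0, 1.636]
force: [1.3, 0.1, 1.9]
grip_width: 0.0004
time_s: 12.2
ee_pos: [0.6392, -0.1148, 0.1225]
eef_rot: [-3.141, -0.0, 1.636]
force: [0.7, -0.1, 2.3]
grip_width: 0.0004
```

Run:
```python
from station import ctrl
import cv2
b=ctrl.camera("scene")[:,:,::-1];cv2.imwrite("pics/s10.png",b)
cv2.imwrite("pics/s10c.png",cv2.resize(b[130:250,230:360],None,fx=4.8,fy=4.8,interpolation=cv2.INTER_CUBIC))
print(ctrl.get_obs()["force"])
```

```text
[ 0.89088579 -0.49591937  2.32599932]
```

View pics/s10c.png

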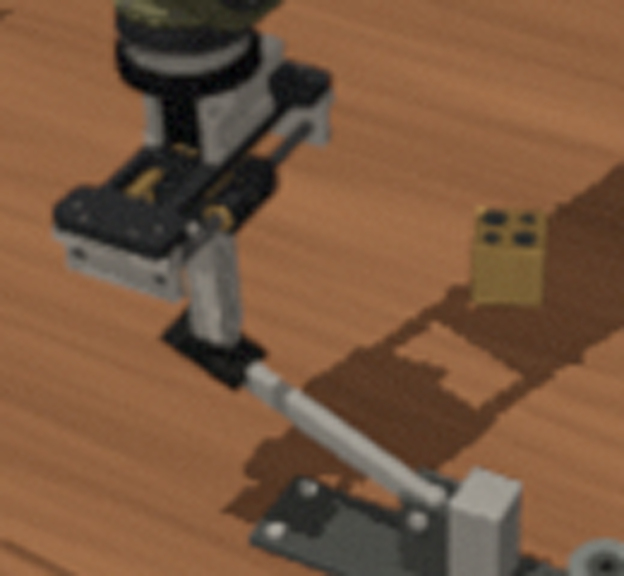

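Contact came at TCP z of about 0.133, so the tips reach less than stated. I'll follow the arc down and watch the force.

```bash
python3 -m creep '{"xyz":[[-4,0,4],[-4,0,4],[-3,0,9],[-3,0,9]],"spin":[0,0,0,0]}'; python3 -m creep '{"xyz":[[-2,0,9],[-2,0,9],[-1,0,6],[0,0,0]],"spin":[0,0,0,0]}'
```

```text
time_s: 12.75
ee_pos: [0.6404, -0.1292, 0.0971]
eef_rot: [3.141, 0.0, 1.636]
force: [-4.9, 3.8, 13.2]
grip_width: 0.0007
time_s: 13.25
ee_pos: [0.6407, -0.1347, 0.0732]
eef_rot: [3.141, 0.001, 1.635]
force: [-3.9, 0.1, 13.8]
grip_width: 0.0004
```

Run:
```python
from station import ctrl
import cv2
b=ctrl.camera("scene")[:,:,::-1];cv2.imwrite("pics/s11.png",b)
cv2.imwrite("pics/s11c.png",cv2.resize(b[130:310,230:450],None,fx=3.3,fy=3.3,interpolation=cv2.INTER_CUBIC))
print(ctrl.get_obs()["force"])
```

```text
[-4.86100774 -0.36808341 13.6560788 ]
```

View pics/s11c.png

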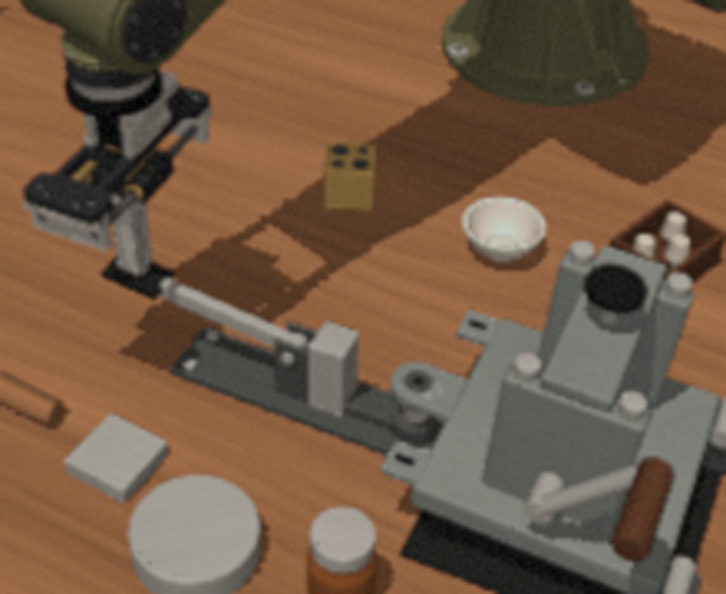

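The mill is rising: its lug has moved up in view to (418,380). The load is 13.7 N. I'll continue to the stop.

```bash
python3 -m creep '{"xyz":[[-1,0,5],[-0.5,0,4],[0,0,0]],"spin":[0,0,0]}'; python3 -m creep '{"xyz":[[0,0,2],[0,0,0]],"spin":[0,0]}';python3 -m creep '{"xyz":[[0,0,2],[0,0,0]],"spin":[0,0]}'
```

```text
time_s: 13.68
ee_pos: [0.6407, -0.1359, 0.0643]
eef_rot: [3.141, 0.001, 1.636]
force: [-4.9, 1.6, 13.9]
grip_width: 0.0004
time_s: 13.92
ee_pos: [0.6407, -0.136, 0.0625]
eef_rot: [3.141, 0.001, 1.636]
force: [-5.5, 0.6, 12.9]
grip_width: 0.0006
time_s: 14.18
ee_pos: [0.6407, -0.1362, 0.0605]
eef_rot: [3.141, 0.001, 1.635]
force: [-6.1, 0.1, 13.3]
grip_width: 0.0008
```

```bash
python3 -m creep '{"xyz":[[0,0,2],[0,0,0]],"spin":[0,0]}';python3 -m creep '{"xyz":[[0,0,2],[0,0,0]],"spin":[0,0]}'
```

```text
time_s: 14.42
ee_pos: [0.6407, -0.1363, 0.0586]
eef_rot: [3.141, 0.001, 1.635]
force: [-5.0, 0.2, 12.5]
grip_width: 0.0008
time_s: 14.68
ee_pos: [0.6407, -0.1364, 0.0566]
eef_rot: [3.141, 0.001, 1.635]
force: [-5.6, -0.8, 14.1]
grip_width: 0.0005
```

Run:
```python
from station import ctrl
import cv2
b=ctrl.camera("scene")[:,:,::-1];cv2.imwrite("pics/s12.png",b)
cv2.imwrite("pics/s12c.png",cv2.resize(b[130:310,230:450],None,fx=3.3,fy=3.3,interpolation=cv2.INTER_CUBIC))
b=ctrl.camera("top")[:,:,::-1];cv2.imwrite("pics/t12.png",cv2.resize(b[130:230,190:450],None,fx=3,fy=3,interpolation=cv2.INTER_CUBIC))
print(ctrl.get_obs()["force"])
```

```text
[-5.38144085 -1.70608476 13.12799877]
```

View pics/s12c.png

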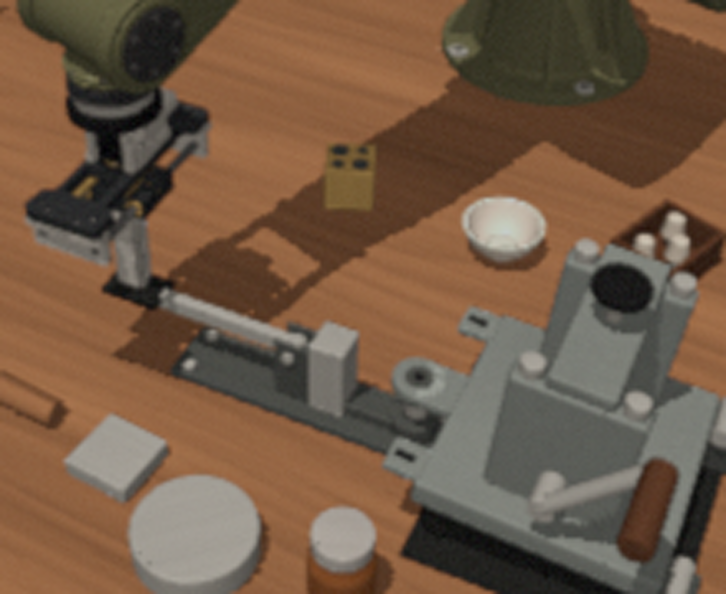

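View pics/t12.png

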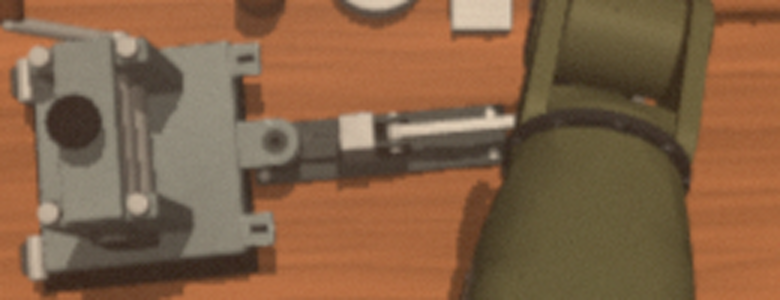

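Run:
```python
from h import *
for z in(.067,.08,.09,.1,.138):
    print(z,plane("scene",cr(138,292,3.3,230,130),z))
for q in (0,.1,.2,.3,.4,.48):
    s=.48-q;bh=.035+.155*np.cos(s)-.007*np.sin(s);z=.06+.155*np.sin(s)+.007*np.cos(s)
    u,v=proj("scene",(.6275+.0622*bh,.0538-.998*bh,z));print(q,round(z,3),(u-230)*3.3,(v-130)*3.3)
```

```text
0.067 [ 0.64722644 -0.13061446  0.067     ]
0.08 [ 0.65786459 -0.12159979  0.08      ]
0.09 [ 0.66604777 -0.11466544  0.09      ]
0.1 [ 0.67423096 -0.10773108  0.1       ]
0.138 [ 0.70532707 -0.08138052  0.138     ]
0 0.138 150.84038951481287 229.15589792281568
0.1 0.124 144.9975596838683 239.1166473859082
0.2 0.11 140.7547960504128 249.9074987477176
0.3 0.095 138.10309339414866 261.39957457246044
0.4 0.079 137.01889085404738 273.4652238933097
0.48 0.067 137.2562441669261 283.44654674862466
```

```bash
python3 -m creep '{"xyz":[[0,0,2],[0,0,0]],"spin":[0,0]}';python3 -m creep '{"xyz":[[0,0,2],[0,0,0]],"spin":[0,0]}';python3 -m creep '{"xyz":[[0,0,2],[0,0,0]],"spin":[0,0]}'
```

```text
time_s: 15.02
ee_pos: [0.6408, -0.1364, 0.0552]
eef_rot: [3.141, 0.002, 1.635]
force: [-7.4, -0.8, 18.2]
grip_width: 0.0005
time_s: 15.28
ee_pos: [0.6409, -0.1365, 0.0544]
eef_rot: [3.14, 0.002, 1.635]
force: [-13.1, -0.7, 28.1]
grip_width: 0.0003
time_s: 15.52
ee_pos: [0.6411, -0.1366, 0.0537]
eef_rot: [3.139, 0.002, 1.635]
force: [-17.9, 1.4, 38.9]
grip_width: 0.0004
```

Hard stop reached with 39 N, so the first stroke is complete. I'll let the handle up along the same arc.

```bash
python3 -m creep '{"xyz":[[0,0,-4],[0,0,-5],[1,0,-8],[2,0,-9],[2,0,-9]],"spin":[0,0,0,0,0]}'; python3 -m creep '{"xyz":[[3,0,-9],[3,0,-9],[4,0,-9],[5,0,-9],[1,0,-9]],"spin":[0,0,0,0,0]}'; python3 -m creep '{"xyz":[[0,0,-9],[0,0,-5],[0,0,0],[0,0,0]],"spin":[0,0,0,0]}'
```

```text
time_s: 16.15
ee_pos: [0.6405, -0.1319, 0.0861]
eef_rot: [3.14, 0.002, 1.635]
force: [-4.9, -4.6, 14.2]
grip_width: 0.0006
time_s: 16.77
ee_pos: [0.6391, -0.1138, 0.1296]
eef_rot: [-3.141, -0.001, 1.636]
force: [0.7, 1.8, 1.6]
grip_width: 0.0007
time_s: 17.27
ee_pos: [0.6391, -0.1145, 0.1433]
eef_rot: [-3.141, -0.0, 1.636]
force: [-0.2, 0.0, -0.2]
grip_width: 0.0003
```

```bash
python3 - <<'E'
from station import ctrl
import cv2
b=ctrl.camera("scene")[:,:,::-1];cv2.imwrite("pics/s13.png",b)
cv2.imwrite("pics/s13c.png",cv2.resize(b[130:310,230:450],None,fx=3.3,fy=3.3,interpolation=cv2.INTER_CUBIC))
b=ctrl.camera("top")[:,:,::-1];cv2.imwrite("pics/t13.png",cv2.resize(b[130:230,190:450],None,fx=3,fy=3,interpolation=cv2.INTER_CUBIC))
print(ctrl.get_obs()["force"])
E
python3 rem.py .639 -.115 .15 1.633
```

```text
[-0.25214002 -0.07013904 -0.03208121]
t 17.375 pos [ 0.6391 -0.1144  0.1433] rot [-3.1410e+00 -2.0000e-04  1.6358e+00] F [-0.3 -0.1 -0. ] w 0.0006754191911724103
tool mm [-0.6 -0.2 -6.7] spin 0.0028
```

View pics/s13c.png

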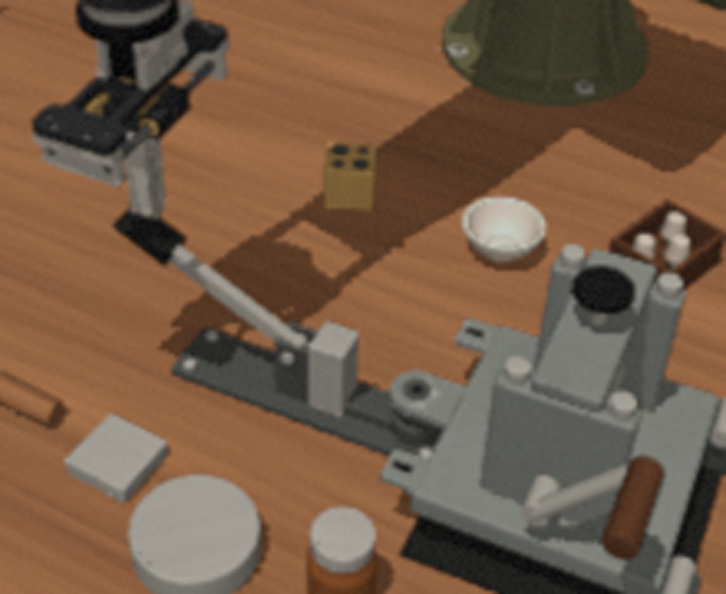

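View pics/t13.png

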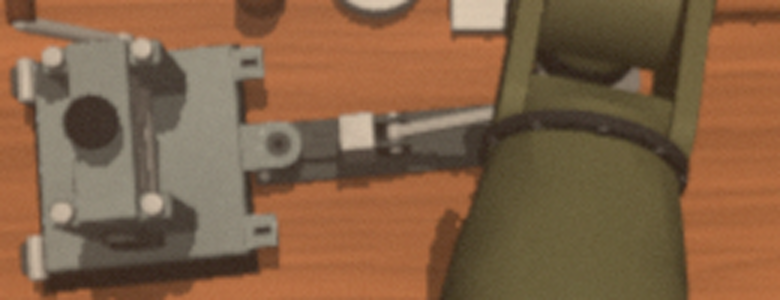

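The handle is back up, the mill has settled and the jack hasn't moved: its grip is still at (335,338) in the scene crop and (357,132) in the top crop. Starting the second stroke.

```bash
python3 -m creep '{"xyz":[[0,0,9],[0,0,9],[-4,0,9],[-4,0,9],[-4,0,9]],"spin":[0,0,0,0,0]}'; python3 -m creep '{"xyz":[[-3,0,9],[-3,0,9],[-2,0,9],[-1.5,0,8],[-0.5,0,5]],"spin":[0,0,0,0,0]}'; python3 -m creep '{"xyz":[[0,0,3],[0,0,1],[0,0,0]],"spin":[0,0,0]}'
```

```text
time_s: 18.0
ee_pos: [0.6402, -0.1257, 0.0987]
eef_rot: [3.141, -0.002, 1.636]
force: [-4.3, 10.6, 11.1]
grip_width: 0.0005
time_s: 18.62
ee_pos: [0.6411, -0.1351, 0.0592]
eef_rot: [3.141, -0.002, 1.636]
force: [-3.1, 9.7, 13.2]
grip_width: 0.0004
time_s: 19.0
ee_pos: [0.6411, -0.1352, 0.0556]
eef_rot: [3.141, -0.002, 1.636]
force: [-4.0, 10.2, 13.0]
grip_width: 0.0002
```

```bash
python3 -m creep '{"xyz":[[1,0,1],[0,0,0]],"spin":[0,0]}'; python3 -m creep '{"xyz":[[0.5,0,2],[0,0,0]],"spin":[0,0]}'
```

```text
time_s: 19.25
ee_pos: [0.6412, -0.1351, 0.0552]
eef_rot: [3.14, -0.0, 1.636]
force: [-5.7, 5.3, 17.1]
grip_width: 0.0007
time_s: 19.5
ee_pos: [0.6413, -0.1352, 0.0545]
eef_rot: [3.139, 0.001, 1.636]
force: [-10.6, 3.4, 26.5]
grip_width: 0.0001
```

```bash
python3 -m creep '{"xyz":[[0,0,0],[0,0,0],[0,0,0],[0,0,0]],"spin":[0,0,0,0]}'
python3 - <<'E'
from station import ctrl
import cv2
b=ctrl.camera("scene")[:,:,::-1];cv2.imwrite("pics/s14.png",b)
cv2.imwrite("pics/s14c.png",cv2.resize(b[130:310,230:450],None,fx=3.3,fy=3.3,interpolation=cv2.INTER_CUBIC))
b=ctrl.camera("top")[:,:,::-1];cv2.imwrite("pics/t14.png",cv2.resize(b[130:230,190:450],None,fx=3,fy=3,interpolation=cv2.INTER_CUBIC))
print(ctrl.get_obs()["force"])
E
```

```text
time_s: 20.0
ee_pos: [0.6413, -0.1352, 0.0545]
eef_rot: [3.139, 0.001, 1.636]
force: [-10.4, 3.5, 27.0]
grip_width: 0.0001
[-10.67223981   3.72158573  27.91274044]
```

View pics/s14c.png

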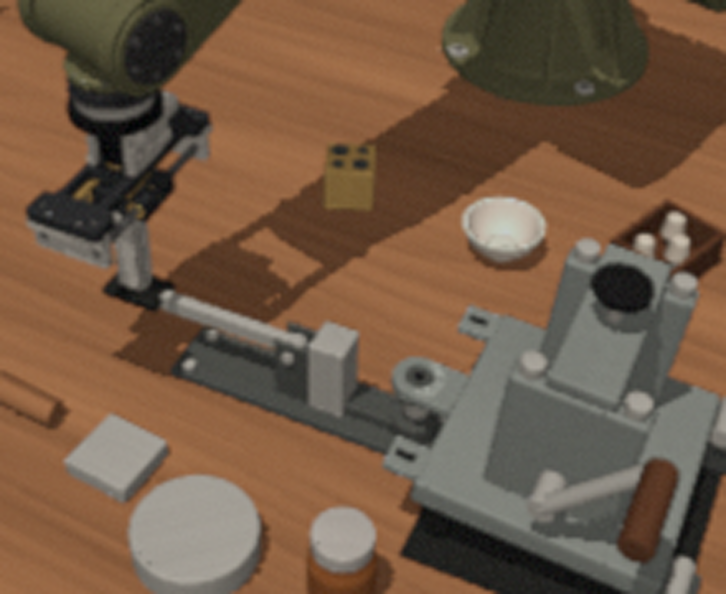

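View pics/t14.png

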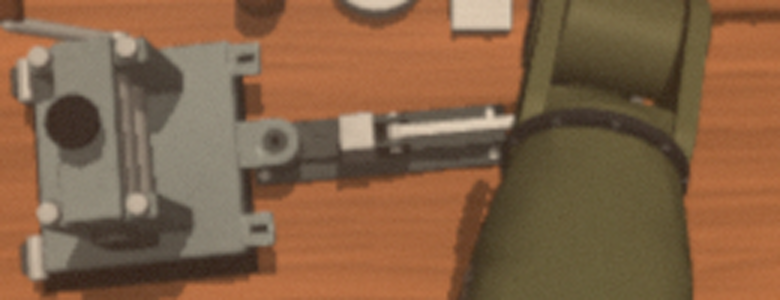

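The pictures match the first full stroke. The mill is raised with its lug at (418,377), the handle is level, and the jack hasn't moved. Handing in.

```bash
python3 -c "
from station import ctrl
print(ctrl.hand_in())"
```

```text
the job is handed in; nothing more can be done
None
```

The job is done and handed in at about 20 s. The jack stands under the round lug, and the fingers are holding the handle fully down with the mill raised.

- **Placing:** I gripped the jack by its block, turned it about 0.14 rad in line with the lug and ran it in along the lug's axis. After release, the camera put the saddle within about 3 mm of the lift mark in the scene view and under 1 mm in the top view.
- **Strokes:** The first stroke reached the hard stop at 39 N. The handle then came fully up with the mill settled, and the fingers were clear of it (force about 0). The second stroke went back to the stop.
- **Last checks:** The downward push was steady at about 27 N, with about 11 N sideways on the tool. The jack had not visibly shifted in either view, and no bystander in the last pictures had moved.
- **Not measured directly:** The tilt of the mill and the handle angle were judged only from the pictures and the force rise at the stop.
- **Disagreement:** The fingertips met the paddle about 10 to 25 mm lower than the stated 22 mm tip reach implies. The pictures also showed the tips higher than that figure. I found contact by force instead and did not find the cause.

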